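# Fit the idler wheel and hold back the belt tensioner

### The job

The small belt grinder lying on the bench needs a new belt: first hang the loose black-tyred orange idler wheel by its bore on the bare steel post, down on the post's shoulder, and let go of it. Then, by its red knob, push the sprung yellow tensioner arm back past the click of its ratchet until it is nearly at its far stop, and finish holding it there with the gripper, not letting it rest on the pawl, so that the belt can be slipped on. Leave the other things on the bench where they are.

Things in the scene. Friction and masses are not known exactly. Their poses are not given: they have to be found in the camera images.
- grinder_frame: Grinder frame, fixed to the bench: green plate 180 (x) x 240 (y) mm, top 14 mm above the bench; black drive wheel (52 mm across, at x +40, y -80 mm, top 66 mm), upright steel platen (66 mm along y, at x +74, y 0, top 60 mm), bare idler post, tensioner. Origin on the bench, plate centre at x -5 mm; z up; at yaw 0 x points away from the robot (yaw within 0.25 rad).
- idler_seat (a point): Top of the shoulder of the bare idler post, on the post's axis, 32 mm above the bench (in the frame's axes at x +40, y +80 mm). Shoulder 24 mm across; the post above it is 12 mm across, 42 mm tall (top 74 mm above the bench), its top 6 mm tapered.
- idler_center (a point): Centre of the loose idler wheel: 52 mm across, 28 mm thick, black tyre, orange hub, straight bore of 16 mm right through, alike from both sides; about 120 g. It starts lying flat on the bench, bore upright (z of this point is along the bore).
- tension_pivot (a point): Pivot of the yellow tensioner arm, on the vertical pivot axis, 37 mm above the bench (in the frame's axes at x -35, y -95 mm).
- tension_knob: Red upright round knob on the free end of the tensioner arm, 20 mm across and 42 mm tall, turning freely on its own pin, 120 mm from the pivot axis. Origin at the centre of its foot, which is 42 mm above the bench (knob spans 42 to 84 mm); the yellow arm below it is about 11 mm thick with a 26 mm round end.
- tension_arm (a joint): Arm angle: 0 at rest (sprung on its near stop, knob toward the robot, arm 0.4 rad short of the frame's y direction), grows as the knob goes away from the robot (clockwise from above), 0.8 rad at the far stop. The spring pushes to 0: 3.5 N at the knob at rest, 8.7 N at the stop. The ratchet clicks at about 0.47 rad; let go beyond that, the arm falls back and hangs there on the pawl.
- pawl (a joint): Angle of the copper ratchet pawl, a sprung ramp under the arm: 0 is up (at rest, and again once the arm has clicked past it), up to about 0.25 rad while the passing arm presses it down.
- pawl_tip (a point): Free end of the copper pawl, below the arm, about 66 mm from the arm's pivot.
- brass_weight: Bystander: brass hold-down weight, 54 mm across, 63 mm tall; origin at the centre of its underside. It and the idler wheel may stand in either of two places right of the grinder.
- mixing_cup: Bystander: clear mixing cup, 67 mm across, 70 mm tall; origin at the centre of its underside.
- masking_tape: Bystander: roll of masking tape, 104 mm across, 25 mm tall; origin at the centre of its underside.
Things that resemble listed ones, but are neither listed nor needed, are in the scene too. Of the things that look like the part that bears idler_center, take the one that is farthest to the robot's right at the start.

How it is judged:
By the outcome, as a careful person would: the job done as asked, in the order asked, and still so for the second after the job is handed in, while the arm keeps its last pose, push and grip.
It also fails if it takes over 58 s, if anything falls off the work surface, if the arm or the gripper's body presses on something with over 40 N, if the wrist force passes 120 N, or if a joint passes its speed limit or range.

### The arm

A 6-joint arm with a two-finger parallel gripper is mounted at the origin on a cart in front of the work surface, level with it; the furniture and walls round the work are solid. World frame = base frame: x ahead of the robot, y to its left, z up, the work surface at z = 0. Lengths are in m, angles in rad, forces in N, time in s.
With the tool pointing down it reaches from about 0.35 to 0.775 m from the base axis. Payload 5.5 kg.
Tool frame: the origin (TCP) lies midway between the tips of the shut fingers; the grasp point (between the pads) lies 19 mm behind it; z points along the fingers, y is the line along which they close (so a half turn about z gives the same grasp; the last joint's range is limited). The gripper opens to 85 mm and grips with 20 to 120 N. Pads are 22 mm wide; open, the fingers measure 114 mm over their backs; the gripper's body (76 mm by 85 mm) begins 54 mm behind the grasp point. The pads swing forward as they close: fully open they stand 13 mm farther back than shut.
Start: joints at [1.043, 0.313, 0.046, 1.304, 0, 1.431], TCP at [0.217, 0.532, 0.231] pointing down, gripper open.
Joint ranges: [-2.76, 2.76], [-0.86, 1.69], [-1.03, 1.26], [-2.2, 2.34], [-1.47, 1.5], [-3.14, 3.14]. Speed limits (rad/s): [2.57, 2.57, 3.14, 3.14, 3.14, 3.14].

### API

Orientations are given as a unit quaternion [w, x, y, z].
In Python, from workcell import env gives the robot as it stands.
- The arm moves only by the tool move_arm, never from a script. Its argument "targets" is a list of rows, each a list of 3 entries, a list of its own where there are three numbers: the shift along the tool's x, y, z in mm, then the turn, a rotation vector about the tool's x, y, z in units of 10 degrees (1.0 is 10 degrees), then the closure, from -1 (fully open) to 1 (shut). In form: [[[dx, dy, dz], [ax, ay, az], gripper], ...]. A call has 1 to 5 rows; each row is the pose to reach, as a shift and turn from the pose commanded when the call began, along the tool's axes at that moment; what a row does not reach only later rows make up. A row lasts 1/8 s, in which the tool goes at most 62.5 mm and 10.7 degrees, less where a joint would pass 70% of its speed; a pose out of reach is approached as far as the arm can. A call with a gripper value outside its range is refused whole. The fingers move at their own pace and stop on an object; "squeeze" is the grip in N (left out, the last holds). Time passes only in rows, so rows that repeat a pose let the fingers close. It gives the time, the measured TCP pose, the force, the opening and the grip force at its end, in the units of the state.
- env.get_state(): the state, without advancing time (a new reading comes with each control period).
- env.read_camera(name): name is "side" or "top"; returns a dict with "pixels" (420x560x3 uint8, red, green, blue), "fovy" (degrees; the focal length in pixels is half the picture's height over the tangent of half this angle, whatever the lens; pixels are square), "cx", "cy" (the principal point, pixels), "dist_coeffs" ([k1, k2, p1, p2, k3] as OpenCV has them; the pictures are not rectified), "extrinsics" (4x4, takes a point from world to camera coordinates). Camera axes: x right, y up, looking along -z (the intrinsics and any distortion apply to the point x, -y, -z); pixel columns grow to the right and rows downward; lengths in m; the calibration is good to about 2 mm. A picture is of the moment at which its call begins. There is no depth.
- env.hand_in(): hands the job in; it is judged then, once.
Trained networks look in a picture, given as the dict that the camera call returned (one of the last four; its "shot" number tells which), for a name from the list of things; names that differ only in an ending like _2 or _b are one class to them, and where a whole thing is asked for, a point or a joint stands for the part that bears it (a point fixed in the world has none). Each returns a list of dicts, best first, with "confidence" (0 to 1); they miss things now and then, are a little off and sometimes report something else, mostly with a low value. They report only what shows in the picture. A call takes as long as a camera call. They do not tell look-alikes from the thing itself.
- env.spot_in(thing, picture): "centre" ([x, y, z] in m, in world coordinates, good to about 4 mm: the middle of the surface that is visible of it).
- env.regions_of(thing, picture): "mask" (420x560 bool, what is visible of it).
- env.landmark_of(thing, picture): "centre" ([x, y, z] in m, in world coordinates, good to about 4 mm: a listed point, or the origin of a listed thing).
The state is a dict: "clock": time; "joint_pos": joint angles; "qvel": joint speeds; "tau": joint torques, N m; "tcp_pos": TCP position; "orientation": TCP orientation; "wrist_force": force on the tool from outside, world axes, zero at the start; "ft_torque": the same for the moment, N m; "finger_gap": finger opening in m; "grip_force": force on a finger pad.
Only numpy, scipy, OpenCV 4.12 (cv2) and the standard library are available. Lean on these libraries where they do the work, as an engineer would, in place of code of your own. Each camera call takes 0.05 s, during which the arm holds its last target. There are 200 camera calls.

## Working session

There is one attempt and no reset: what is moved stays moved. The work goes in short steps, Python scripts to look and compute and a tool call to move; the robot and the scene stay as the last step left them, time stands still between calls to the robot, and variables do not carry over. Pictures are saved under pics/ and viewed, at most 10 in all, crops included, and the job is handed in when it is done.

Besides the shell and the picture viewer there is one more tool, called after "Request:" as name(argument=value, ...) on one line, values as JSON. move_arm: Moves the arm, as the interface text tells. Its arguments: {"type":"object","properties":{"targets":{"type":"array","items":{"type":"array"}},"squeeze":{"type":"number"}},"required":["targets"]}

```bash
mkdir -p pics; cat > h.py <<'E'
import numpy as np, cv2
from workcell import env
from scipy.spatial.transform import Rotation as R
def cam(n): return env.read_camera(n)
def save(p,f): cv2.imwrite('pics/'+f,p['pixels'][:,:,::-1])
def K(p):
    f=210/np.tan(np.radians(p['fovy'])/2); return np.array([[f,0,p['cx']],[0,f,p['cy']],[0,0,1.]])
def proj(p,X):
    E=np.array(p['extrinsics']); c=(E[:3,:3]@np.atleast_2d(X).T).T+E[:3,3]; c=c*[1,-1,-1]
    return cv2.projectPoints(c.reshape(-1,1,3),np.zeros(3),np.zeros(3),K(p),np.array(p['dist_coeffs'],float))[0].reshape(-1,2)
def atz(p,uv,z):
    E=np.array(p['extrinsics']); n=cv2.undistortPoints(np.array(uv,float).reshape(-1,1,2),K(p),np.array(p['dist_coeffs'],float)).reshape(-1,2)
    d=np.c_[n[:,0],-n[:,1],-np.ones(len(n))]@E[:3,:3]; o=-E[:3,:3].T@E[:3,3]
    return o+d*((z-o[2])/d[:,2])[:,None]
def tool(X):
    "shift in tool axes mm from current measured pose to world X"
    s=env.get_state(); q=s['orientation']; r=R.from_quat([q[1],q[2],q[3],q[0]])
    return np.round(r.inv().apply(np.array(X)-s['tcp_pos'])*1000,1), np.round(r.as_matrix(),3)
E
python3 - <<'E'
from h import *
ps={n:cam(n) for n in('top','side')}
for n,p in ps.items():
    save(p,n+'0.png')
    print(n, np.round(p['extrinsics'],2).tolist(),p['fovy'],p['dist_coeffs'])
    for t in ['grinder_frame','idler_seat','idler_center','tension_pivot','tension_knob','brass_weight','mixing_cup','masking_tape','pawl_tip']:
        print(t,[(np.round(d['centre'],3).tolist(),round(d['confidence'],2)) for d in env.landmark_of(t,p)][:4])
print(env.get_state()); print(tool([0.217,.532,.131]))
E
```

```text
top [[-0.01, -1.0, 0.0, 0.02], [0.98, -0.01, 0.19, -0.53], [-0.19, 0.0, 0.98, -1.02], [0.0, 0.0, 0.0, 1.0]] 47.369500729034165 [-0.16397362  0.          0.          0.          0.        ]
grinder_frame [([0.563, -0.276, -0.0], 0.7), ([0.557, 0.042, -0.0], 0.56), ([0.596, 0.129, 0.03], 0.45)]
idler_seat [([0.596, 0.126, 0.032], 0.93)]
idler_center [([0.424, -0.216, 0.015], 0.91), ([0.385, -0.11, 0.016], 0.89), ([0.638, -0.141, 0.016], 0.82), ([0.391, -0.024, 0.01], 0.78)]
tension_pivot [([0.525, -0.05, 0.042], 0.96)]
tension_knob [([0.476, 0.058, 0.041], 0.53)]
brass_weight [([0.561, -0.278, -0.001], 0.6)]
mixing_cup [([0.461, 0.342, 0.001], 0.74)]
masking_tape [([0.621, 0.336, -0.002], 0.95)]
pawl_tip [([0.524, 0.017, 0.029], 0.41), ([0.594, 0.128, 0.029], 0.15)]
side [[1.0, 0.0, -0.02, -0.51], [0.01, 0.54, 0.84, -0.05], [0.01, -0.84, 0.54, -1.2], [0.0, 0.0, 0.0, 1.0]] 54.01521451417252 [-0.10338641  0.          0.          0.          0.        ]
grinder_frame [([0.56, 0.049, -0.001], 0.75)]
idler_seat [([0.599, 0.123, 0.034], 0.58)]
idler_center [([0.39, -0.025, 0.016], 0.79), ([0
[... 509 characters left out ...]
l': array([ 7.13338087e-04,  1.82917732e-04, -2.68947639e-04, -3.40133268e-06,
       -3.87314217e-04,  5.04404941e-04]), 'tau': array([-2.86617951e-04, -4.80476010e+01,  2.98816860e+01,  2.71853933e-04,
       -1.07017777e-04,  3.11750796e-06]), 'tcp_pos': array([0.21747433, 0.53233091, 0.23135025]), 'orientation': array([2.24640860e-05, 1.92699492e-01, 9.81257816e-01, 6.05211771e-05]), 'wrist_force': array([ 0.22666766,  0.70283693, -0.07509323]), 'ft_torque': array([-0.00660951, -0.03876397,  0.03115887]), 'grip_force': 0.0, 'finger_gap': 0.08526557942508482}
(array([  0.3,  -0.5, 100.4]), array([[-0.926,  0.378,  0.   ],
       [ 0.378,  0.926,  0.   ],
       [-0.   ,  0.   , -1.   ]]))
```

View pics/top0.png

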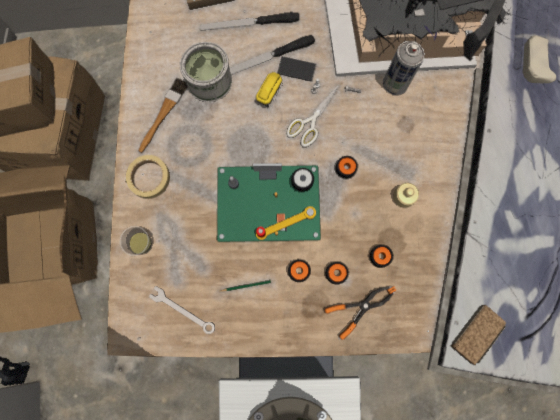

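View pics/side0.png

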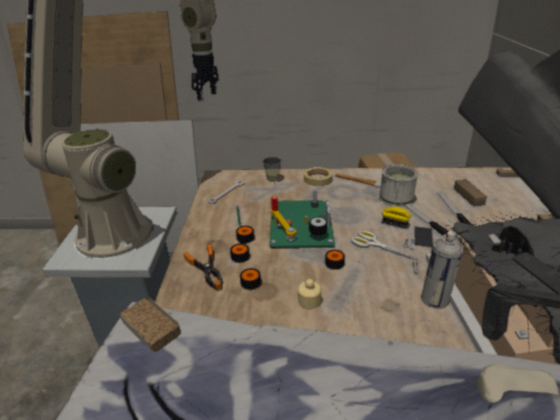

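The top view shows four look-alike wheels, at (382,256), (337,272), (299,270) and (346,167). The rightmost is at (382,256), about world (0.424, -0.216). The bare post is at about (233,183), the red knob at (261,232), and the brass weight at (406,195), clear of the wheel. Next I refine the wheel and frame positions.

```bash
python3 - <<'E'
from h import *
G=[[.424,-.216],[.387,-.11],[.390,-.025],[.637,-.141]]
acc=[]
for k in range(3):
  for n in('top','side'):
    p=cam(n)
    r={t:[np.round(d['centre'],4) for d in env.landmark_of(t,p)[:1]] for t in('idler_seat','tension_pivot','tension_knob')}
    hsv=cv2.cvtColor(p['pixels'],cv2.COLOR_RGB2HSV)
    u,v=proj(p,[.424,-.216,.028])[0]
    m=cv2.inRange(hsv,(3,140,110),(20,255,255)); w=np.zeros_like(m); cv2.circle(w,(int(u),int(v)),14,255,-1)
    c=cv2.findContours(m&w,cv2.RETR_EXTERNAL,cv2.CHAIN_APPROX_NONE)[0]; c=max(c,key=cv2.contourArea)
    e=cv2.fitEllipse(cv2.convexHull(c))
    print(n,atz(p,[e[0]],.028)[0].round(4),e[1],{a:b[0].tolist() if b else 0 for a,b in r.items()})
    if k==0:
      u,v=proj(p,[.597,.125,.06])[0].astype(int); crop=p['pixels'][v-30:v+30,u-40:u+40]; print(u,v)
      acc.append(cv2.resize(crop,(640,480),interpolation=cv2.INTER_CUBIC)[:,:,::-1])
cv2.imwrite('pics/post.png',cv2.resize(np.vstack(acc),(400,600)))
E
```

```text
top [ 0.4229 -0.214   0.028 ] (17.128324508666992, 17.607816696166992) {'idler_seat': [0.5943, 0.1264, 0.0324], 'tension_pivot': [0.5215, -0.0492, 0.0397], 'tension_knob': [0.4749, 0.0564, 0.0434]}
231 179
side [ 0.4228 -0.2163  0.028 ] (10.072486877441406, 16.402936935424805) {'idler_seat': [0.5975, 0.1225, 0.0319], 'tension_pivot': [0.5242, -0.0507, 0.0358], 'tension_knob': [0.4768, 0.0561, 0.0479]}
314 192
top [ 0.4229 -0.214   0.028 ] (17.128324508666992, 17.607816696166992) {'idler_seat': [0.5962, 0.1264, 0.0316], 'tension_pivot': [0.5249, 0.017, 0.033], 'tension_knob': [0.4773, 0.0558, 0.0416]}
side [ 0.4228 -0.2163  0.028 ] (10.072486877441406, 16.402936935424805) {'idler_seat': [0.5969, 0.1208, 0.0331], 'tension_pivot': [0.5208, -0.0514, 0.0334], 'tension_knob': [0.4759, 0.0591, 0.0492]}
top [ 0.4229 -0.214   0.028 ] (17.128324508666992, 17.607816696166992) {'idler_seat': [0.5975, 0.1271, 0.0315], 'tension_pivot': [0.5232, -0.0502, 0.0401], 'tension_knob': [0.4734, 0.0581, 0.0432]}
side [ 0.4228 -0.2163  0.028 ] (10.072486877441406, 16.402936935424805) {'idler_seat': [0.601, 0.12, 0.0351], 'tension_pivot': [0.5239, -0.054, 0.036], 'tension_knob': [0.525, -0.0521, 0.0352]}
```

Request:
move_arm(targets=[[[-30,-55,0],[0,0,1],-1],[[-70,-105,0],[0,0,2],-1],[[-110,-155,0],[0,0,3],-1],[[-150,-200,0],[0,0,4],-1],[[-190,-245,0],[0,0,5],-1]])

```text
clock: 2.82
tcp_pos: [0.301, 0.232, 0.2316]
orientation: [0.0, 0.591, 0.806, 0.001]
wrist_force: [0.9, -0.5, 0.3]
finger_gap: 0.0856
grip_force: 0.0
```

Request:
move_arm(targets=[[[-50,30,0],[0,0,1],-1],[[-105,50,0],[0,0,1.75],-1],[[-165,55,0],[0,0,1.75],-1],[[-225,55,0],[0,0,1.75],-1],[[-285,40,10],[0,0,1.75],-1]])

```text
clock: 3.45
tcp_pos: [0.4274, -0.0276, 0.222]
orientation: [0.001, 0.705, 0.709, 0.001]
wrist_force: [2.0, 0.0, -0.7]
finger_gap: 0.0852
grip_force: 0.0
```

```bash
python3 -c "
from h import *
print(*tool([.423,-.215,.10]))"
```

```text
[-187.3   -5.7  122.1] [[-0.005  1.     0.003]
 [ 1.     0.005 -0.001]
 [-0.001  0.003 -1.   ]]
```

View pics/post.png

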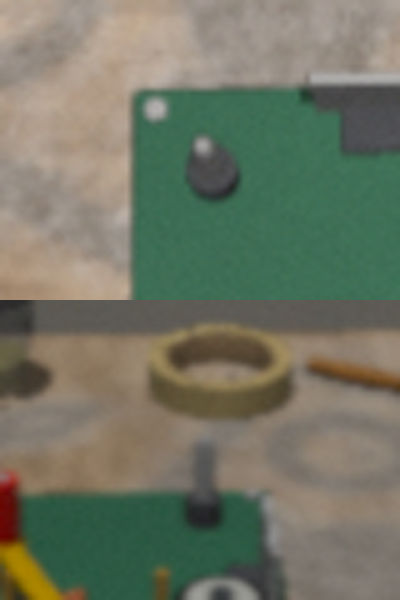

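The crops show the post tip at top-view pixel (231.6,178.6) with the shoulder centre at (233.6,184.2). In the side view the tip is at (314.8,190.4).

Request:
move_arm(targets=[[[-50,-1,30],[0,0,0],-1],[[-105,-3,60],[0,0,0],-1],[[-160,-5,90],[0,0,0],-1],[[-187,-6,122],[0,0,0],-1],[[-187,-6,140],[0,0,0],-1]])

```text
clock: 4.08
tcp_pos: [0.4201, -0.2144, 0.0798]
orientation: [-0.0, 0.707, 0.708, -0.0]
wrist_force: [0.7, -0.0, -0.2]
finger_gap: 0.0852
grip_force: 0.0
```

```bash
python3 - <<'E'
from h import *
print(*tool([.423,-.215,0]))
p=cam('top');print(atz(p,[[231.6,178.6]],.071),atz(p,[[233.6,184.2]],.032))
s=cam('side')
for x in(.594,.597,.600):
  for y in (.122,.125,.128): print(x,y,proj(s,[x,y,.074])[0].round(1),proj(p,[x,y,.074])[0].round(1))
save(p,'t1.png')
u,v=proj(s,[.423,-.215,.03])[0].astype(int)
a=p['pixels'][206:306,322:442];b=s['pixels'][v-50:v+50,u-60:u+60]
cv2.imwrite('pics/pick.png',cv2.resize(np.hstack([a,b]),(800,333))[:,:,::-1])
E
```

```text
[-0.7  2.9 79.8] [[-0.001  1.    -0.001]
 [ 1.     0.001  0.   ]
 [ 0.    -0.001 -1.   ]]
[[0.59531969 0.12309989 0.071     ]] [[0.59207342 0.12234279 0.032     ]]
0.594 0.122 [313.6 189.2] [232.  178.8]
0.594 0.125 [313.5 188.7] [230.6 178.8]
0.594 0.128 [313.5 188.2] [229.3 178.9]
0.597 0.122 [314.6 189.2] [232.  177.5]
0.597 0.125 [314.5 188.7] [230.6 177.5]
0.597 0.128 [314.5 188.2] [229.3 177.6]
0.6 0.122 [315.5 189.2] [232.  176.2]
0.6 0.125 [315.5 188.7] [230.6 176.2]
0.6 0.128 [315.4 188.2] [229.3 176.3]
```

View pics/pick.png

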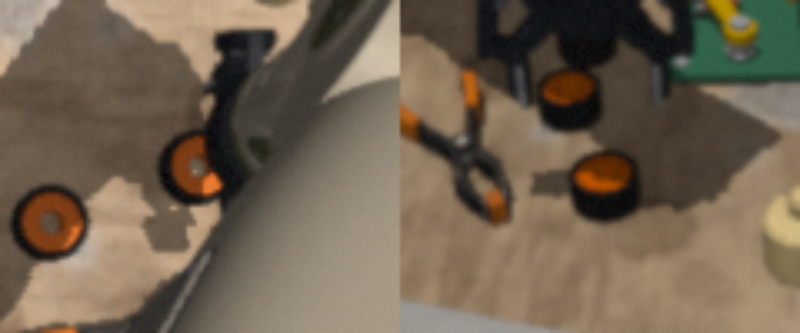

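The side crop shows the target wheel at about (605,180), centred below the open fingers. The plier nose is 80 mm away, so I descend with the opening reduced slightly.

Request:
move_arm(targets=[[[-1,3,25],[0,0,0],-0.65],[[-1,3,50],[0,0,0],-0.65],[[-1,3,70],[0,0,0],-0.65],[[-1,3,79],[0,0,0],-0.65],[[-1,3,79],[0,0,0],-0.4]], squeeze=40)

```text
clock: 4.8
tcp_pos: [0.4239, -0.2131, 0.0026]
orientation: [-0.0, 0.705, 0.709, 0.0]
wrist_force: [0.7, -0.3, -0.2]
finger_gap: 0.0597
grip_force: 0.0
```

Request:
move_arm(targets=[[[0,0,0],[0,0,0],0.2],[[0,0,0],[0,0,0],0.2],[[0,0,0],[0,0,0],0.2],[[0,0,0],[0,0,0],0.2]])

```text
clock: 5.3
tcp_pos: [0.4243, -0.2135, 0.0034]
orientation: [0.001, 0.705, 0.709, 0.0]
wrist_force: [-1.6, 1.2, 6.3]
finger_gap: 0.0511
grip_force: 42.2
```

Request:
move_arm(targets=[[[0,0,-55],[0,0,0],0.2],[[0,0,-110],[0,0,0],0.2],[[50,25,-115],[0,0,0],0.2],[[100,50,-115],[0,0,0],0.2],[[150,77,-115],[0,0,0],0.2]])

```text
clock: 5.92
tcp_pos: [0.501, -0.0619, 0.1182]
orientation: [0.001, 0.706, 0.708, 0.0]
wrist_force: [1.0, -0.8, -1.5]
finger_gap: 0.0509
grip_force: 42.9
```

```bash
python3 -c "
from h import *
print(*tool([.596,.124,.118]),env.get_state()['finger_gap'])"
```

```text
[185.5  95.7   0.3] [[-0.004  1.     0.002]
 [ 1.     0.004 -0.001]
 [-0.001  0.002 -1.   ]] 0.050911339342362014
```

Request:
move_arm(targets=[[[55,25,0],[0,0,0],0.2],[[110,50,0],[0,0,0],0.2],[[160,80,0],[0,0,0],0.2],[[185,96,0],[0,0,0],0.2],[[185,96,20],[0,0,0],0.2]])

```text
clock: 6.55
tcp_pos: [0.5979, 0.1251, 0.0988]
orientation: [0.002, 0.704, 0.71, 0.002]
wrist_force: [0.0, -0.3, -2.4]
finger_gap: 0.0514
grip_force: 42.9
```

```bash
python3 - <<'E'
from h import *
print(*tool([.596,.124,.098]))
p=cam('top');s=cam('side')
for q in(p,s): print([(d['centre'].round(4) if hasattr(d['centre'],'round') else np.round(d['centre'],4),round(d['confidence'],2)) for d in env.landmark_of('idler_center',q)])
A=[]
for q in(p,s):
  u,v=proj(q,[.596,.124,.09])[0].astype(int);print(u,v)
  A.append(cv2.resize(q['pixels'][v-35:v+45,u-40:u+40],(400,400),interpolation=cv2.INTER_CUBIC))
cv2.imwrite('pics/place.png',np.hstack(A)[:,:,::-1])
E
```

```text
[-1.1 -2.   0.8] [[-0.008  1.     0.005]
 [ 1.     0.008  0.001]
 [ 0.001  0.005 -1.   ]]
[(array([ 0.3867, -0.1072,  0.0152]), 0.89), (array([ 0.3929, -0.0236,  0.0084]), 0.86), (array([ 0.6379, -0.1427,  0.0129]), 0.71), (array([0.5962, 0.1246, 0.1138]), 0.41)]
[(array([ 0.389 , -0.114 ,  0.0143]), 0.83), (array([ 0.6363, -0.142 ,  0.0133]), 0.81), (array([ 0.3908, -0.0253,  0.0153]), 0.56), (array([0.5943, 0.123 , 0.1035]), 0.48)]
230 176
314 184
```

View pics/place.png

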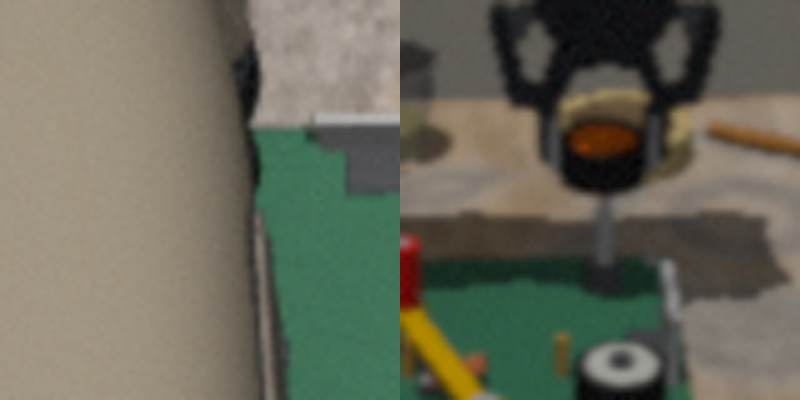

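The side crop shows the hub at about (605,140), directly above the post (603,200), within about 1 mm. I shift 1 mm and lower while watching the force.

Request:
move_arm(targets=[[[-1,-1,10],[0,0,0],0.2],[[-1,-1,18],[0,0,0],0.2],[[-1,-1,22],[0,0,0],0.2],[[-1,-1,25],[0,0,0],0.2],[[-1,-1,27],[0,0,0],0.2]])

```text
clock: 7.38
tcp_pos: [0.5956, 0.1222, 0.0715]
orientation: [0.001, 0.705, 0.709, 0.002]
wrist_force: [1.7, 4.4, 6.3]
finger_gap: 0.051
grip_force: 43.5
```

Request:
move_arm(targets=[[[1,0,0],[0,0,0],0.2],[[1,0,2],[0,0,0],0.2],[[1.5,0,4],[0,0,0],0.2],[[1.5,0,6],[0,0,0],0.2]])

```text
clock: 7.88
tcp_pos: [0.5953, 0.1237, 0.0647]
orientation: [0.0, 0.705, 0.709, 0.001]
wrist_force: [4.2, 3.3, 2.0]
finger_gap: 0.0507
grip_force: 43.2
```

Request:
move_arm(targets=[[[0.7,1,2],[0,0,0],0.2],[[0.7,1,8],[0,0,0],0.2],[[0.7,1,14],[0,0,0],0.2],[[0.7,1,20],[0,0,0],0.2],[[0.7,1,24],[0,0,0],0.2]])

```text
clock: 8.5
tcp_pos: [0.5954, 0.124, 0.0399]
orientation: [-0.0, 0.705, 0.709, 0.0]
wrist_force: [3.4, 3.9, 3.2]
finger_gap: 0.0507
grip_force: 43.2
```

Request:
move_arm(targets=[[[1,1,2],[0,0,0],0.2],[[1,1,4],[0,0,0],0.2],[[1,1,5],[0,0,0],0.2],[[1,1,6],[0,0,0],0.2]])

```text
clock: 9.0
tcp_pos: [0.5953, 0.1243, 0.0354]
orientation: [-0.0, 0.705, 0.709, -0.001]
wrist_force: [-4.3, 0.0, 15.2]
finger_gap: 0.0508
grip_force: 44.2
```

Fz has risen to 15 N at the seat height, so the wheel is on the shoulder. I release and lift.

Request:
move_arm(targets=[[[0,-1,-1],[0,0,0],-0.3],[[0,-1,-1],[0,0,0],-0.65],[[0,-1,-1],[0,0,0],-0.65],[[0,-1,-20],[0,0,0],-0.65],[[0,-1,-60],[0,0,0],-0.65]])

```text
clock: 9.62
tcp_pos: [0.5931, 0.1244, 0.0925]
orientation: [-0.002, 0.705, 0.709, -0.002]
wrist_force: [-0.1, -0.2, 0.3]
finger_gap: 0.0702
grip_force: 0.0
```

Request:
move_arm(targets=[[[0,0,-55],[0,0,0],-0.65],[[-25,-50,-55],[0,0,0],-0.65],[[-50,-100,-55],[0,0,0],-0.65]])

```text
clock: 10.0
tcp_pos: [0.4952, 0.0737, 0.15]
orientation: [0.001, 0.705, 0.709, 0.001]
wrist_force: [0.1, -0.6, 0.1]
finger_gap: 0.0704
grip_force: 0.0
```

```bash
python3 - <<'E'
from h import *
p=cam('top');s=cam('side')
for q in(p,s):
  for t in('idler_center','tension_knob','tension_pivot'): print(t,[(np.round(d['centre'],4).tolist(),round(d['confidence'],2)) for d in env.landmark_of(t,q)])
print(*tool([.475,.058,.12]))
A=[]
for q in(p,s):
  u,v=proj(q,[.55,.08,.05])[0].astype(int);print(u,v)
  A.append(cv2.resize(q['pixels'][v-40:v+40,u-40:u+40],(400,400),interpolation=cv2.INTER_CUBIC))
cv2.imwrite('pics/placed.png',np.hstack(A)[:,:,::-1])
E
```

```text
idler_center [([0.6355, -0.141, 0.0134], 0.94), ([0.3909, -0.0236, 0.0106], 0.79), ([0.387, -0.1118, 0.0161], 0.78)]
tension_knob [([0.4575, 0.3401, 0.0013], 0.47)]
tension_pivot [([0.5208, -0.0498, 0.0406], 0.62)]
idler_center [([0.5945, 0.1249, 0.0427], 0.78), ([0.3889, -0.116, 0.0132], 0.78), ([0.3919, -0.0298, 0.017], 0.57)]
tension_knob [([0.474, 0.0599, 0.0453], 0.53)]
tension_pivot [([0.5244, -0.0528, 0.0386], 0.55)]
[-16.3 -21.9  29.5] [[-0.005  1.     0.001]
 [ 1.     0.005  0.   ]
 [ 0.     0.001 -1.   ]]
251 200
299 203
```

View pics/placed.png

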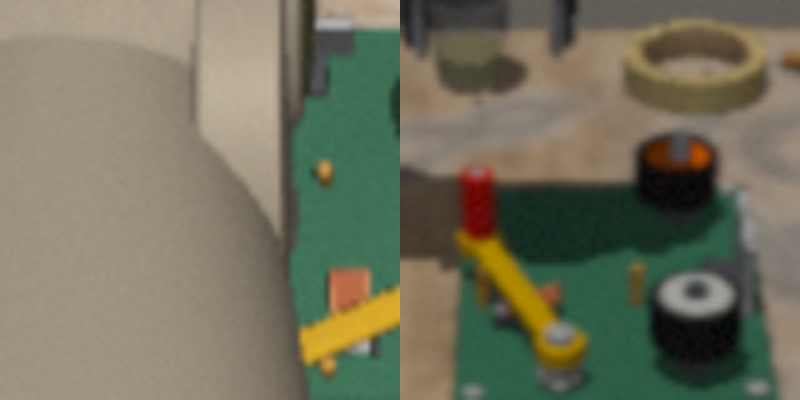

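The idler sits down over the post at (678,170) in the side crop, with the post tip in its bore. The red knob at (478,200) is still at rest. Now I grasp the knob.

Request:
move_arm(targets=[[[-16,-21,10],[0,0,0],-0.4],[[-16,-21,40],[0,0,0],-0.3],[[-16,-21,70],[0,0,0],-0.3],[[-16,-21,92],[0,0,0],-0.3],[[-16,-21,99],[0,0,0],0]], squeeze=50)

```text
clock: 11.02
tcp_pos: [0.4742, 0.0584, 0.0489]
orientation: [-0.001, 0.705, 0.709, -0.001]
wrist_force: [0.4, 1.2, -0.0]
finger_gap: 0.0428
grip_force: 0.0
```

Request:
move_arm(targets=[[[0,0,0],[0,0,0],0.8],[[0,0,0],[0,0,0],0.8],[[0,0,0],[0,0,0],0.8],[[0,0,0],[0,0,0],0.8],[[0,0,0],[0,0,0],0.8]])

```text
clock: 11.65
tcp_pos: [0.4754, 0.0582, 0.0509]
orientation: [0.001, 0.705, 0.709, 0.001]
wrist_force: [2.7, 0.6, -1.8]
finger_gap: 0.0188
grip_force: 49.0
```

Request:
move_arm(targets=[[[4,11,0],[0,0,0],0.8],[[7,23,0],[0,0,0],0.8],[[9,34,0],[0,0,0],0.8],[[10.5,49,0],[0,0,0],0.8],[[10,60,0],[0,0,0],0.8]])

```text
clock: 12.28
tcp_pos: [0.5328, 0.0678, 0.0505]
orientation: [-0.001, 0.705, 0.709, -0.002]
wrist_force: [-6.8, -4.4, 8.0]
finger_gap: 0.0188
grip_force: 50.3
```

Request:
move_arm(targets=[[[-1.5,10,0],[0,0,0],0.8],[[-4,20,0],[0,0,0],0.8],[[-5.5,26,0],[0,0,0],0.8],[[-5.5,26,0],[0,0,0],0.8]])

```text
clock: 12.78
tcp_pos: [0.5581, 0.0629, 0.0504]
orientation: [-0.002, 0.705, 0.709, -0.002]
wrist_force: [-8.5, -0.5, 10.6]
finger_gap: 0.0186
grip_force: 50.3
```

```bash
python3 - <<'E'
from h import *
s=env.get_state();print(s['tcp_pos'],s['wrist_force'],s['finger_gap'])
p=cam('side');p2=cam('top')
for t in('tension_knob','tension_pivot','idler_center','pawl_tip'): print(t,[(np.round(d['centre'],4).tolist(),round(d['confidence'],2)) for d in env.landmark_of(t,p)])
u,v=proj(p,[.55,.04,.05])[0].astype(int)
b=cv2.resize(p['pixels'][v-40:v+40,u-40:u+40],(400,400),interpolation=cv2.INTER_CUBIC)
u,v=proj(p2,[.55,.04,.05])[0].astype(int)
a=cv2.resize(p2['pixels'][v-40:v+40,u-40:u+40],(400,400),interpolation=cv2.INTER_CUBIC)
cv2.imwrite('pics/arm.png',np.hstack([a,b])[:,:,::-1])
E
```

```text
[0.55806015 0.06288008 0.05042109] [-8.49061477 -0.47703873 10.57086297] 0.01861464276554989
tension_knob []
tension_pivot [([0.5228, -0.0504, 0.0378], 0.85)]
idler_center [([0.3906, -0.0244, 0.0142], 0.75), ([0.5283, 0.0158, 0.0275], 0.7), ([0.5966, 0.1244, 0.0437], 0.69), ([0.637, -0.1417, 0.0116], 0.53), ([0.388, -0.1111, 0.0106], 0.52)]
pawl_tip [([0.5303, 0.0152, 0.03], 0.59), ([0.5668, -0.2795, -0.0008], 0.45)]
```

View pics/arm.png

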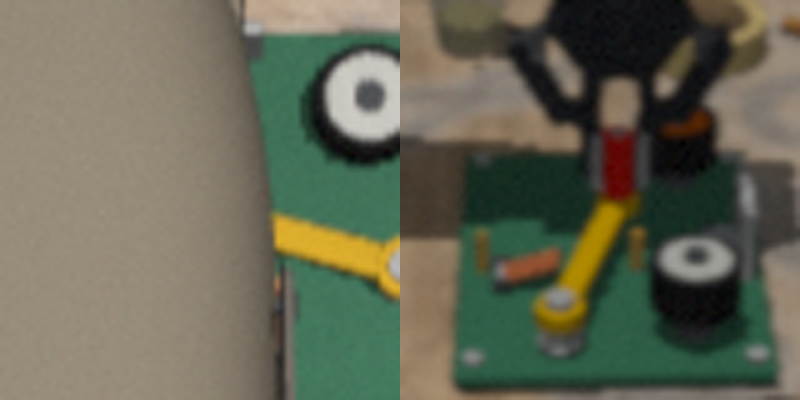

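In the side crop the knob is gripped at (620,165). The arm has passed the copper pawl (530,268) and is approaching its far stop pin (637,245), at about 0.71 rad. I push a few mm further.

Request:
move_arm(targets=[[[-1,2.5,0],[0,0,0],0.8],[[-1.8,5,0],[0,0,0],0.8],[[-1.8,5,0],[0,0,0],0.8],[[-1.8,5,0],[0,0,0],0.8]])

```text
clock: 13.58
tcp_pos: [0.5624, 0.0615, 0.0504]
orientation: [-0.002, 0.705, 0.709, -0.002]
wrist_force: [-9.0, -0.4, 10.3]
finger_gap: 0.0187
grip_force: 50.4
```

Request:
move_arm(targets=[[[-1,2.5,0],[0,0,0],0.8],[[-1,2.5,0],[0,0,0],0.8],[[-1,2.5,0],[0,0,0],0.8]])

```text
clock: 13.95
tcp_pos: [0.5649, 0.0606, 0.0504]
orientation: [-0.002, 0.705, 0.709, -0.002]
wrist_force: [-9.3, -0.4, 9.2]
finger_gap: 0.0187
grip_force: 50.4
```

```bash
python3 - <<'E'
from h import *
s=env.get_state();print(s['clock'],s['tcp_pos'],s['wrist_force'],s['finger_gap'],s['grip_force'])
E
```

```text
13.95 [0.56487715 0.06056986 0.05041389] [-9.30006014 -0.39738261  9.16206469] 0.018711668125644756 50.427560806274414
```

```bash
python3 -c "
from workcell import env
print(env.hand_in())"
```

```text
the job is handed in; nothing more can be done
None
```

The job is handed in at 13.95 s on the robot's clock: the rightmost idler wheel is down on the post's shoulder and released, and the gripper is holding the tensioner arm by its red knob, past the ratchet click at about 0.77 of 0.8 rad (worked out from the gripper position).

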